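Turn over and switch on the push light

TASK

The battery push light lies face down on the tiles. Turn it over and stand it flat in the round tray with its orange button on top, let go of it, and only then press the button gently but fully down and release it, leaving the light standing in the tray. Leave the key, the bell, the tea canister and the comb where they are.

Things in the scene. Friction and masses are not known exactly. Their poses are not given: they have to be found in the camera images.
- light: White square push light, a block 60 x 60 mm and 48 mm high, about 0.24 kg (varies), flat sides with an amber band. Origin: centre of its back (flat face with grey battery cover); z points from the back to the button side, 48 mm away; x, y are square to its four sides. Starts face down on the tiles (z = 0): back on top, z axis down. It also stands stably on any of its sides (then 60 mm high).
- light_center (a point): Centre of the push light's block, 24 mm from its back and from its rim; axes as the light's. The button side is a square rim with 5 mm walls round a 50 x 50 mm well, 11 mm deep, that holds the button; face down the light rests on the rim and the button is not pressed.
- button_top (a point): Centre of the face of the round orange push button (40 mm diameter), unpressed 2 mm below the rim of the light (46 mm from its back); it moves with the button. Axes as those of the light: z points out of the button. It is pressed towards -z.
- button (a joint): Travel of the orange button in m: 0 = out, 0.006 = fully down. Spring: it starts to move at 2.5 N and is fully down at 5.5 N, then meets a hard stop; it springs back when released.
- tray: Round brown rattan-look plastic tray, 243 to 250 mm outer diameter, loose, 0.6 kg. Origin: centre of its underside, z up. Flat inner floor of 114 mm radius, 6 mm above the underside; upright rim 20 mm high.
- key: Silver car key lying flat, bystander, 74 x 26 x 9 mm; origin under its middle, x along it towards the blade.
- bell: White plastic bicycle bell, bystander, dome of 54 mm diameter, 38 mm high, with a thumb lever reaching 46 mm out towards its x axis; origin at the centre of its underside.
- canister: Stainless tea canister with clip-on lid, bystander, 80 mm diameter, 106 mm high; origin at the centre of its underside.
- comb: Small wooden comb lying flat, bystander, 150 x 35 x 8 mm; origin under its middle, x along it.

How it is judged (in metres and radians):
On the way, in this order (a step that is already met when the one before it is completed fails the run):
1. the light stands flat in the tray, button on top, let go and at rest, button not pressed (angle between light's own z axis and vertical below 0.1 rad and horizontal distance between light and tray below 0.09 m and z of light in the frame of tray between 0.003 and 0.01 m and contact force between the fingers and light below 0.05 N and linear speed of light below 0.02 m/s and value of joint button below 0.001 m), for 0.2 s.
2. the button is pressed fully down while the light stands in the tray (angle between light's own z axis and vertical below 0.1 rad and horizontal distance between light and tray below 0.09 m and z of light in the frame of tray between 0.003 and 0.01 m and value of joint button above 0.0053 m), for 0.05 s.
3. the button is released and has sprung out (value of joint button below 0.001 m and contact force between the fingers and light below 0.05 N), for 0.1 s.
At the end, for the whole second after the job is handed in: Light at rest on its back on the tray floor (within 0.1 rad of upright, within 90 mm of the tray centre), button sprung out (under 1 mm) after being pressed at least 5.3 mm there with at most 40 N; key, bell, canister and comb moved less than 30 mm (angle between light's own z axis and vertical below 0.1 rad and horizontal distance between light and tray below 0.09 m and z of light in the frame of tray between 0.003 and 0.01 m and value of joint button below 0.001 m and linear speed of light below 0.02 m/s and distance of each of key, bell, canister, comb from where it was at the start of the episode below 0.03 m); the robot touches nothing.
It fails at once if the button is pressed with more than 40 N (contact force between anything else and button above 40 N).
It fails at once if the key is moved more than 30 mm (distance of key from where it was at the start of the episode above 0.03 m).
It fails at once if the bell is moved more than 30 mm (distance of bell from where it was at the start of the episode above 0.03 m).
It fails at once if the canister is moved more than 30 mm (distance of canister from where it was at the start of the episode above 0.03 m).
It fails at once if the comb is moved more than 30 mm (distance of comb from where it was at the start of the episode above 0.03 m).
It also fails if it takes over 67 s, if anything falls off the work surface, if the arm or the gripper's body presses on something with over 40 N, if the wrist force passes 120 N, or if a joint passes its speed limit or range.

ROBOT

A 7-joint arm with a two-finger parallel gripper is mounted at the origin on the work surface. World frame = base frame: x ahead of the robot, y to its left, z up, the work surface at z = 0. Lengths are in mm, angles in rad, forces in N, time in s.
With the tool pointing down it reaches from about 425 to 1025 mm from the base axis. Payload 9.4 kg.
Tool frame: the origin (TCP) lies between the finger pads; the fingertips stand tip_reach ahead of it and the grasp point (between the pads) lies 5 mm behind it (tip_reach is the distance from the TCP to the fingertips, in mm); x points along the fingers, z is the direction in which the jaws open and shut, and the axes are right-handed (so a half turn about x gives the same grasp; the last joint's range is limited). The gripper opens to 93 mm and grips with 3 to 60 N. Pads are 15 mm wide; open, the fingers measure 128 mm over their backs; the gripper's body (75 mm by 188 mm) begins 65 mm behind the grasp point.
Start: joints at [-1.393, 0.599, -0.003, 1.599, 0.002, 0.943, -0.08], TCP at [182.742, 701.591, 232.618] pointing down, gripper open.
Joint ranges: [-2.57, 2.57], [-0.35, 1.97], [-1.29, 1.29], [0.11, 2.56], [-1.05, 4.19], [0.11, 1.86], [-2.63, 2.63]. Speed limits (rad/s): [2.22, 2.22, 3.01, 3.01, 3.14, 3.14, 3.14].

INTERFACE

Orientations are given as a 3x3 rotation matrix whose columns are the frame's x, y, z axes.
In Python, from workcell import get_state, capture, get_calibration, job_done, tip_reach gives the robot as it stands.
- The arm moves only by the shell command python3 -m crank 'ROWS' [FORCE]. ROWS is JSON, a list of rows, each a list of 7 numbers: the opening, from 0 (shut) to 1 (fully open), then the shift along the tool's x, y, z in m, then the turn, a rotation vector about the tool's x, y, z in rad. In form: [[hand, tx, ty, tz, wx, wy, wz], ...]. A call has 1 to 12 rows; each row shifts and turns the commanded pose from where the row before left it, along the tool's axes as they then stand; what a row does not reach is not made up. A row lasts 1/12 s, in which the tool goes at most 41.7 mm and 7.16 degrees, less where a joint would pass 70% of its speed; a pose out of reach is approached as far as the arm can. A call with a gripper value outside its range is refused whole. The fingers move at their own pace and stop on an object; FORCE is the grip in N (left out, the last holds). Time passes only in rows, so rows that do not move let the fingers close. It gives the time, the measured TCP pose, the force and the opening at its end, in the units of the state.
- get_state(): the state, without advancing time (a new reading comes with each control period).
- capture(name): name is "scene" or "top"; returns the picture (384x512x3 uint8, blue, green, red); there is no depth.
- get_calibration(name): a dict with "fx", "fy", "cx", "cy" (pixels), "k1" (the pictures are not rectified: a ray, as slopes to the right and down, at radius r is drawn at 1 + k1 r^2 times it, then the intrinsics apply), "origin" and "attitude" of the camera in the world. Camera axes: x right, y down, z forward; pixel columns grow to the right and rows downward; lengths in mm; the calibration is good to about 2 mm. A picture is of the moment at which its call begins. get_calibration takes no time and is no camera call.
- job_done(): hands the job in, once; it reports no verdict.
The state is a dict: "clock": time; "qpos": joint angles; "joint_velocities": joint speeds; "effort": joint torques, N m; "ee_pos": TCP position; "tool_rot": TCP orientation; "wrist_force": force on the tool from outside, world axes, zero at the start; "moment": the same for the moment, N m; "width": finger opening in mm.
Only numpy, scipy, OpenCV 4.12 (cv2) and the standard library are available. Lean on these libraries where they do the work, as an engineer would, in place of code of your own. Each camera call takes 0.05 s, during which the arm holds its last target.

## Working session

There is one attempt and no reset: what is moved stays moved. The work goes in short steps, Python scripts to look and compute and a shell command to move; the robot and the scene stay as the last step left them, time stands still between calls to the robot, and variables do not carry over. Pictures are saved under pics/ and viewed, and the job is handed in when it is done.

```bash
mkdir -p pics; ls; python3 - <<'E'
from workcell import *
import cv2
s=get_state(); print(s); print(tip_reach if not callable(tip_reach) else tip_reach())
for n in("scene","top"):
    cv2.imwrite(f"pics/{n}0.png",capture(n)); print(get_calibration(n))
E
```

```text
pics
{'clock': 0.0, 'qpos': array([-1.39271268,  0.60008632, -0.00254733,  1.60011686,  0.0018045 ,
        0.94286957, -0.0797734 ]), 'joint_velocities': array([-0.00011092, -0.00180101, -0.00054186,  0.00010568,  0.00041711,
        0.0004076 , -0.00037773]), 'effort': array([-2.83166555e-04, -7.65061140e+01,  1.49765711e+00, -2.52331263e+01,
       -5.23526687e-02,  1.72142533e-02,  1.75207820e-04]), 'ee_pos': array([182.62574141, 701.15598662, 231.79256563]), 'tool_rot': array([[-2.37284427e-04, -9.67740820e-01,  2.51947711e-01],
       [-1.45878836e-03,  2.51947785e-01,  9.67739730e-01],
       [-9.99998908e-01, -1.37908821e-04, -1.47151233e-03]]), 'wrist_force': array([-0.2822746 , -0.07243396,  0.31971511]), 'moment': array([0.00548154, 0.01160986, 0.04891336]), 'width': 92.90267599438425}
14.0
{'fx': 392.3382701289952, 'fy': 392.3382701289952, 'cx': 257.85037732749237, 'cy': 184.4142670427825, 'k1': 0.028788506220889902, 'origin': array([1114.41996398,  625.60837327,  727.62694406]), 'attitude': array([[-0.75757002,  0.42005447, -0.49964179],
       [ 0.65269268,  0.47697468, -0.58863183],
       [-0.00894095, -0.77204236, -0.63550819]])}
{'fx': 488.5891635257976, 'fy': 488.5891635257976, 'cx': 251.89231378537187, 'cy': 194.89208500757388, 'k1': -0.16397493150476355, 'origin': array([ 288.81050021,  -12.90427207, 1528.82218767]), 'attitude': array([[ 1.22645652e-02, -9.79110811e-01,  2.02957140e-01],
       [-9.99920203e-01, -1.26238127e-02, -4.75592979e-04],
       [ 3.02775115e-03, -2.02935112e-01, -9.79187507e-01]])}
```

View pics/scene0.png

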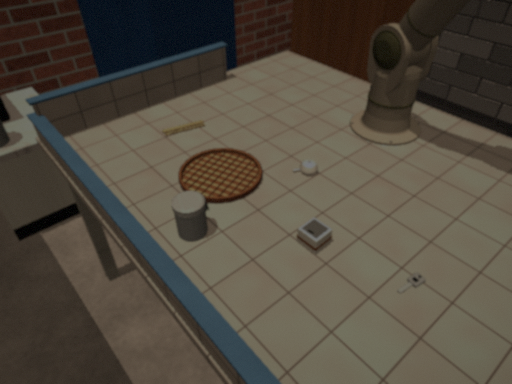

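View pics/top0.png

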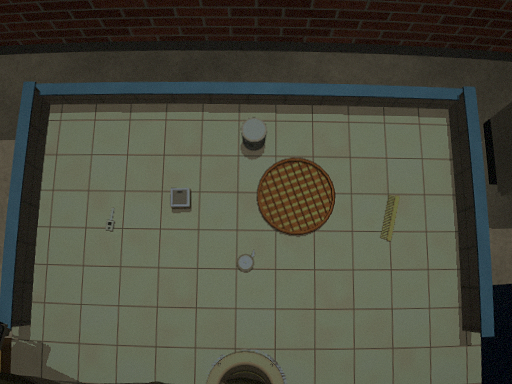

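```bash
cat > h.py <<'E'
import numpy as np, cv2
from workcell import *
def ray(n,u,v):
    c=get_calibration(n); d=np.array([(u-c['cx'])/c['fx'],(v-c['cy'])/c['fy']])
    p=d.copy()
    for _ in range(30): p=d/(1+c['k1']*(p@p))
    return c['origin'],c['attitude']@np.array([p[0],p[1],1])
def at(n,u,v,z):
    o,r=ray(n,u,v); return (o+r*(z-o[2])/r[2])
def proj(n,P):
    c=get_calibration(n); q=c['attitude'].T@(np.array(P)-c['origin']); p=q[:2]/q[2]; p=p*(1+c['k1']*(p@p))
    return p*c['fx']+[c['cx'],c['cy']]
def crop(n,name,x0,y0,x1,y1,f):
    im=capture(n)[y0:y1,x0:x1]; im=cv2.convertScaleAbs(im,alpha=1.6)
    cv2.imwrite("pics/"+name,cv2.resize(im,None,fx=f,fy=f,interpolation=cv2.INTER_CUBIC))
E
python3 - <<'E'
from h import *
crop("top","t1.png",160,180,200,220,14)
crop("scene","s1.png",285,205,345,260,12)
for l,n,u,v,z in [("light","top",180,198,48),("light","scene",315,231,48),("tray","top",296,196,15),("tray","scene",221,174,15),("can","top",254,129,106),("bell","top",245,262,35),("key","top",110,222,5),("comb","top",390,218,5),("comb","top",394,197,5),("comb","top",386,240,5)]:
    print(l,n,at(n,u,v,z).round())
E
```

```text
light top [583. 209.  48.]
light scene [592. 218.  48.]
tray top [ 601. -153.   15.]
tray scene [ 604. -143.   15.]
can top [790. -18. 106.]
bell top [389.   5.  35.]
key top [510. 438.   5.]
comb top [ 535. -457.    5.]
comb top [ 604. -473.    5.]
comb top [ 464. -441.    5.]
```

View pics/t1.png

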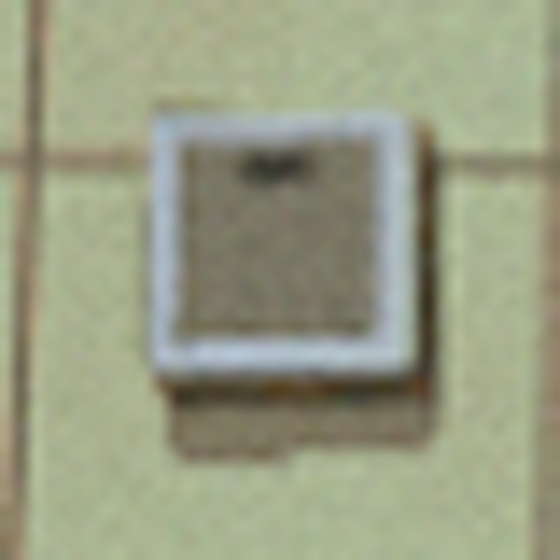

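View pics/s1.png

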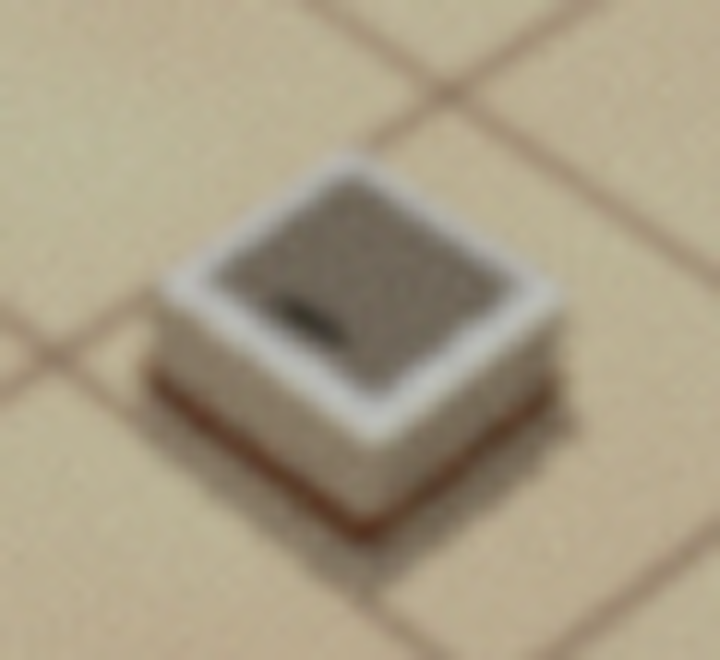

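```bash
python3 - <<'E'
from h import *
T=np.array([[153,115],[415,115],[415,370],[158,375]])
S=np.array([[160,290],[345,155],[570,295],[375,435]])
for n,C,o,f in (("top",T,[160,180],14),("scene",S,[285,205],12)):
    px=(C+.5)/f-.5+o
    P=np.array([at(n,*p,48) for p in px]); print(n,P.mean(0).round(1))
    print(P.round(1)[:,:2].tolist())
    for i in range(4):
        d=P[(i+1)%4]-P[i]; print(np.linalg.norm(d).round(1),np.degrees(np.arctan2(d[1],d[0])).round(1))
crop("top","t2.png",240,100,345,245,5)
crop("scene","s2.png",170,140,275,245,7)
E
```

```text
top [586.5 209.6  48. ]
[[615.2, 240.5], [615.9, 181.8], [558.3, 179.6], [556.4, 236.7]]
58.7 -89.3
57.6 -177.8
57.1 91.9
58.9 3.7
scene [587.1 212.5  48. ]
[[617.1, 185.7], [561.2, 183.7], [556.8, 240.3], [613.4, 240.3]]
55.9 -177.9
56.8 94.4
56.7 -0.0
54.6 -86.2
```

View pics/t2.png

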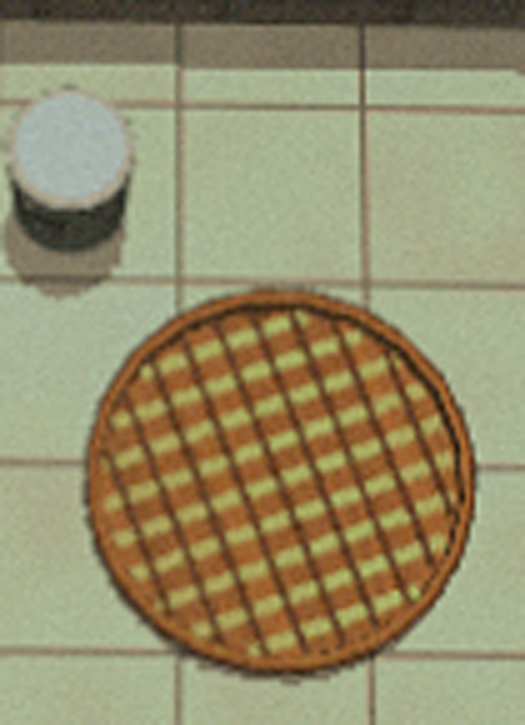

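View pics/s2.png

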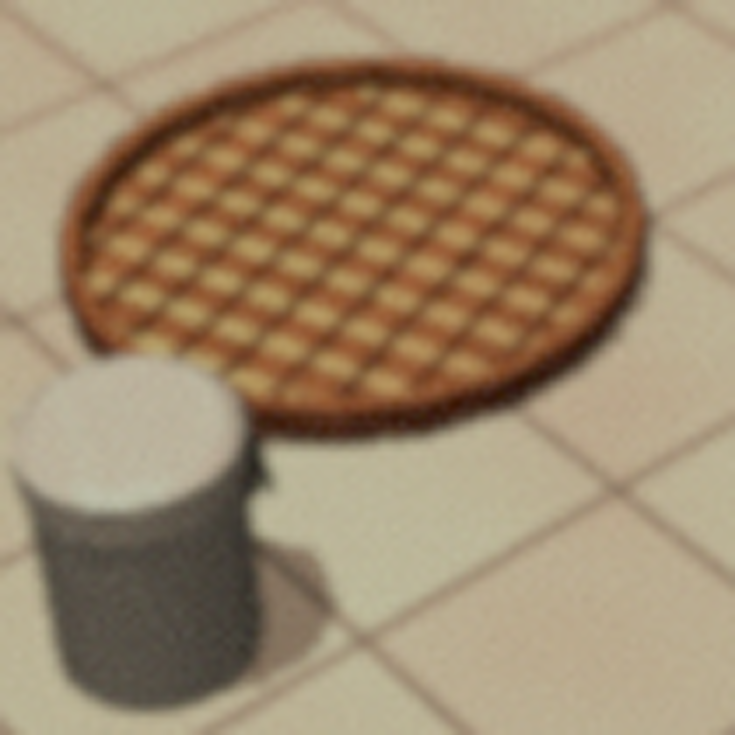

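```bash
R=[1,0,-.0286,-.0207,0,0,0]; python3 -m crank '[[1,0,-0.0286,-0.0207,0,0,0],[1,0,-0.0286,-0.0207,0,0,0],[1,0,-0.0286,-0.0207,0,0,0],[1,0,-0.0286,-0.0207,0,0,0],[1,0,-0.0286,-0.0207,0,0,0],[1,0,-0.0286,-0.0207,0,0,0],[1,0,-0.0286,-0.0207,0,0,0],[1,0,-0.0286,-0.0207,0,0,0],[1,0,-0.0286,-0.0207,0,0,0],[1,0,-0.0286,-0.0207,0,0,0],[1,0,-0.0286,-0.0207,0,0,0],[1,0,-0.0286,-0.0207,0,0,0]]' 30
python3 -m crank '[[1,0,-0.0286,-0.0207,0,0,0],[1,0,-0.0286,-0.0207,0,0,0],[1,0,-0.0286,-0.0207,0,0,0],[1,0,-0.0286,-0.0207,0,0,0],[1,0,-0.0286,-0.0207,0,0,0],[1,0,-0.0286,-0.0207,0,0,0],[1,0,0,0,-0.1,0,0],[1,0,0,0,-0.1,0,0],[1,0,0,0,-0.09,0,0],[1,0,0,0,0,0,0]]'
python3 -c "
from workcell import *;print(get_state()['qpos'])"
```

```text
clock: 1.3
ee_pos: [453.2, 373.3, 232.8]
tool_rot: [[0.0, -0.968, 0.252], [0.0, 0.252, 0.968], [-1.0, -0.0, 0.0]]
wrist_force: [1.2, -0.6, -0.4]
width: 92.8
clock: 2.13
ee_pos: [587.2, 210.8, 232.6]
tool_rot: [[-0.0, -0.999, -0.038], [0.0, -0.038, 0.999], [-1.0, 0.0, 0.0]]
wrist_force: [-0.4, -0.3, -0.2]
width: 92.7
[-0.39099482  0.47760002 -0.06491757  1.83815448  0.04037444  0.82706394
  1.1332489 ]
```

```bash
python3 -m crank '[[1,0,0,0,0,0,0.112],[1,0,0,0,0,0,0.112],[1,0,0,0,0,0,0.112],[1,0,0,0,0,0,0.112],[1,0,0,0,0,0,0.112],[1,0,0,0,0,0,0.112],[1,0,0,0,0,0,0.113],[1,0,0,0,0,0,0]]'
python3 -c "
from workcell import *;print(get_state()['qpos'])"
```

```text
clock: 2.8
ee_pos: [587.3, 210.4, 227.8]
tool_rot: [[-0.714, -0.699, -0.032], [-0.026, -0.019, 0.999], [-0.699, 0.715, -0.005]]
wrist_force: [-0.9, -0.9, -1.7]
width: 92.9
[-0.26814013  0.85111404 -0.11727592  1.3326941  -0.15756381  1.71957063
  1.25878952]
```

```bash
python3 -m crank '[[1,0,0,0,0,0,-0.12],[1,0,0,0,0,0,-0.12],[1,0,0,0,0,0,-0.12],[1,0,0,0,0,0,-0.12],[1,0,0,0,0,0,-0.12],[1,0,0,0,0,0,-0.12],[1,0,0,0,0,0,-0.12],[1,0,0,0,0,0,-0.12],[1,0,0,0,0,0,-0.12],[1,0,0,0,0,0,-0.12],[1,0,0,0,0,0,-0.12],[1,0,0,0,0,0,-0.12]]'
python3 -m crank '[[1,0,0,0,0,0,-0.12],[1,0,0,0,0,0,0]]'
python3 -c "
from workcell import *;print(get_state()['qpos'])"
```

```text
clock: 3.8
ee_pos: [587.9, 205.7, 232.0]
tool_rot: [[0.478, -0.878, -0.024], [-0.005, -0.03, 1.0], [-0.878, -0.478, -0.019]]
wrist_force: [0.1, 0.0, -1.2]
width: 93.0
clock: 3.97
ee_pos: [590.1, 199.7, 231.7]
tool_rot: [[0.493, -0.87, -0.014], [-0.023, -0.029, 0.999], [-0.87, -0.493, -0.034]]
wrist_force: [0.5, -0.7, 0.2]
width: 93.3
[-0.84254235  0.38970852  0.3707078   2.21644356  0.84826739  0.17874369
  0.25514177]
```

```bash
python3 -m crank '[[1,0,0,0,0,0,0.118],[1,0,0,0,0,0,0.118],[1,0,0,0,0,0,0.118],[1,0,0,0,0,0,0.118],[1,0,0,0,0,0,0.118],[1,0,0,0,0,0,0.118],[1,0,0,0,0,0,0.118],[1,0,0,0,0,0,0.118],[1,0,0,0,0,0,0.118],[1,0,0,0,0,0,0.118],[1,0,0,0,0,0,0.118],[1,0,0,0,0,0,0]]'
cat >> h.py <<'E'
from scipy.spatial.transform import Rotation as Ro
def tgt(az,tilt,flip=False):
    "tool x pointing tilt rad from down towards azimuth az; tool z horizontal: flip False-> rotated so x->y positive tilt"
    a=np.array([np.cos(az),np.sin(az),0]); d=np.array([0,0,-1.])
    x=np.cos(tilt)*d+np.sin(tilt)*a; y=-np.sin(tilt)*d+np.cos(tilt)*a
    if flip: y=-y
    return np.column_stack([x,y,np.cross(x,y)])
def need(P,R,label=""):
    s=get_state(); R0=s['tool_rot']; p=s['ee_pos']
    print(label,"shift tool mm",(R0.T@(np.array(P)-p)).round(1),"rotvec",Ro.from_matrix(R0.T@R).as_rotvec().round(3),"q",s['qpos'].round(2))
E
python3 - <<'E'
from h import *
need([587,211,100],tgt(np.pi+np.radians(2),np.pi/4))
E
```

```text
clock: 4.97
ee_pos: [598.8, 193.8, 223.3]
tool_rot: [[-0.596, -0.803, 0.002], [-0.036, 0.029, 0.999], [-0.802, 0.595, -0.046]]
wrist_force: [-1.8, -0.5, -0.2]
width: 93.1
 shift tool mm [105.3 -63.4  22.8] rotvec [-0.058 -0.011  0.146] q [-0.16  0.8  -0.3   1.39 -0.01  1.57  1.11]
```

```bash
python3 -m crank '[[1,0,0,0,-0.029,-0.005,0.073],[1,0,0,0,-0.029,-0.006,0.073],[1,0,0,0,0,0,0],[1,0,0,0,0,0,0]]'
python3 - <<'E'
from h import *
need([587,211,100],tgt(np.pi+np.radians(2),np.pi/4))
E
```

```text
clock: 5.3
ee_pos: [598.0, 194.6, 226.2]
tool_rot: [[-0.697, -0.716, -0.037], [-0.028, -0.024, 0.999], [-0.716, 0.698, -0.003]]
wrist_force: [0.2, 0.4, 0.2]
width: 93.0
 shift tool mm [ 97.6 -80.5  17.2] rotvec [-0.001 -0.004  0.013] q [-0.15  0.87 -0.33  1.32 -0.04  1.71  1.16]
```

```bash
python3 -m crank '[[1,0.0244,-0.0201,0.0043,0,0,0],[1,0.0244,-0.0201,0.0043,0,0,0],[1,0.0244,-0.0201,0.0043,0,0,0],[1,0.0244,-0.0201,0.0043,0,0,0.013],[1,0,0,0,0,0,0],[1,0,0,0,0,0,0]]'
python3 - <<'E'
from h import *
need([587,211,24],tgt(np.pi+np.radians(2),np.pi/4))
crop("scene","s3.png",200,100,440,280,3)
E
```

```text
clock: 5.8
ee_pos: [585.9, 210.2, 100.9]
tool_rot: [[-0.708, -0.705, -0.039], [-0.032, -0.023, 0.999], [-0.706, 0.709, -0.007]]
wrist_force: [0.5, -0.5, 0.0]
width: 93.0
 shift tool mm [ 53.4 -55.3   1.2] rotvec [-0.002 -0.007 -0.002] q [-0.17  0.99 -0.32  1.38 -0.02  1.54  1.16]
```

View pics/s3.png

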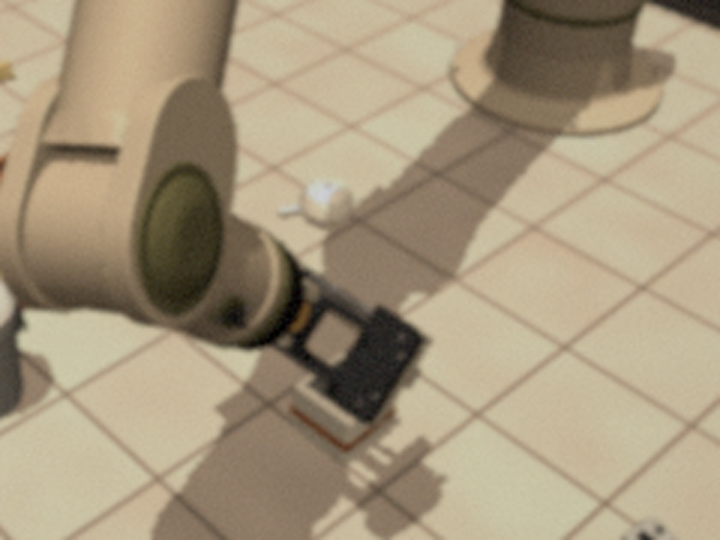

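```bash
python3 -m crank '[[1,0.0134,-0.0138,0.0003,0,0,0],[1,0.0134,-0.0138,0.0003,0,0,0],[1,0.0134,-0.0138,0.0003,0,0,0],[1,0.0134,-0.0138,0.0003,0,0,0],[1,0,0,0,0,0,0],[1,0,0,0,0,0,0]]'
python3 - <<'E'
from h import *
need([587,211,24],tgt(np.pi+np.radians(2),np.pi/4))
crop("scene","s4.png",240,180,360,280,6)
E
```

```text
clock: 6.35
ee_pos: [586.7, 209.9, 21.8]
tool_rot: [[-0.71, -0.703, -0.038], [-0.033, -0.021, 0.999], [-0.703, 0.711, -0.009]]
wrist_force: [0.3, 0.1, -0.2]
width: 93.0
 shift tool mm [-1.8  1.4  1.1] rotvec [-0.004 -0.009 -0.005] q [-0.17  1.09 -0.31  1.38  0.01  1.45  1.17]
```

View pics/s4.png

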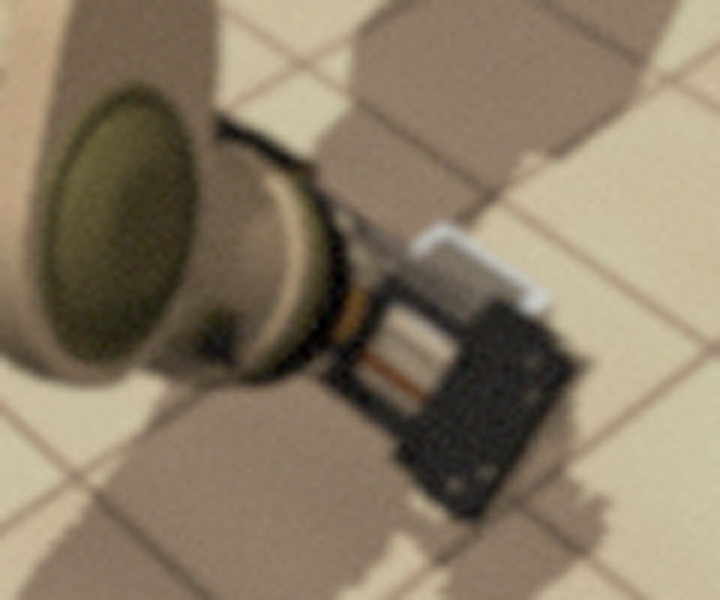

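```bash
python3 -m crank '[[0.7,0,0,0,0,0,0],[0.7,0,0,0,0,0,0],[0.6,0,0,0,0,0,0],[0.5,0,0,0,0,0,0],[0.4,0,0,0,0,0,0],[0.4,0,0,0,0,0,0],[0.4,0,0,0,0,0,0]]' 30
```

```text
clock: 6.98
ee_pos: [587.7, 210.3, 23.7]
tool_rot: [[-0.708, -0.705, -0.038], [-0.033, -0.021, 0.999], [-0.706, 0.709, -0.008]]
wrist_force: [1.0, 0.4, 2.2]
width: 59.8
```

```bash
python3 -m crank '[[0.4,-0.021,0.021,0,0,0,0],[0.4,-0.021,0.021,0,0,0,0],[0.4,-0.021,0.021,0,0,0,0],[0.4,-0.021,0.021,0,0,0,0],[0.4,0,0,0,0,0,0],[0.4,0,0,0,0,0,0]]'
python3 - <<'E'
from h import *
need([587,211,143],tgt(np.pi+np.radians(2),np.pi/4))
crop("scene","s5.png",220,120,380,260,5)
E
```

```text
clock: 7.48
ee_pos: [588.6, 211.3, 143.1]
tool_rot: [[-0.706, -0.708, -0.038], [-0.032, -0.022, 0.999], [-0.708, 0.706, -0.008]]
wrist_force: [0.7, 0.2, -4.6]
width: 59.9
 shift tool mm [ 1.2  1.1 -0.2] rotvec [-0.003 -0.008  0.001] q [-0.17  0.95 -0.32  1.36 -0.03  1.59  1.15]
```

View pics/s5.png

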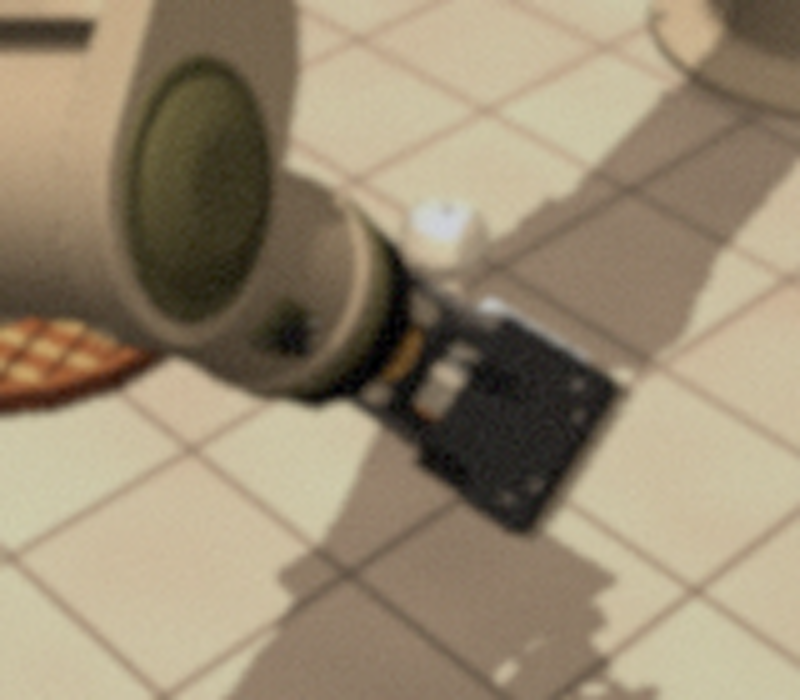

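The light is held (white piece at 445,385 in the crop), wrist force shows more than 2 N extra weight. Now roll 180° about the tool x.

```bash
python3 -m crank '[[0.4,0,0,0,0.12,0,0],[0.4,0,0,0,0.12,0,0],[0.4,0,0,0,0.12,0,0],[0.4,0,0,0,0.12,0,0],[0.4,0,0,0,0.12,0,0],[0.4,0,0,0,0.12,0,0],[0.4,0,0,0,0.12,0,0],[0.4,0,0,0,0.12,0,0],[0.4,0,0,0,0.12,0,0],[0.4,0,0,0,0.12,0,0],[0.4,0,0,0,0.12,0,0],[0.4,0,0,0,0.12,0,0]]'
python3 -m crank '[[0.4,0,0,0,0.12,0,0],[0.4,0,0,0,0.12,0,0],[0.4,0,0,0,0.12,0,0],[0.4,0,0,0,0.12,0,0],[0.4,0,0,0,0.12,0,0],[0.4,0,0,0,0.12,0,0],[0.4,0,0,0,0.12,0,0],[0.4,0,0,0,0.12,0,0],[0.4,0,0,0,0.12,0,0],[0.4,0,0,0,0.12,0,0],[0.4,0,0,0,0.12,0,0],[0.4,0,0,0,0.12,0,0]]'
python3 -m crank '[[0.4,0,0,0,0.12,0,0],[0.4,0,0,0,0.12,0,0],[0.4,0,0,0,0,0,0],[0.4,0,0,0,0,0,0]]'
python3 - <<'E'
from h import *
need([587,211,34],tgt(np.pi+np.radians(2),np.pi/4,True))
crop("scene","s6.png",220,120,380,260,5)
E
```

```text
clock: 8.53
ee_pos: [587.0, 210.7, 139.7]
tool_rot: [[-0.71, -0.125, 0.693], [-0.034, 0.989, 0.144], [-0.703, 0.079, -0.706]]
wrist_force: [-0.4, -0.2, -3.4]
width: 59.7
clock: 9.53
ee_pos: [587.1, 210.9, 139.8]
tool_rot: [[-0.71, 0.671, 0.215], [-0.034, 0.272, -0.962], [-0.704, -0.69, -0.17]]
wrist_force: [-0.0, -0.3, -3.2]
width: 59.7
clock: 9.87
ee_pos: [587.1, 211.1, 140.1]
tool_rot: [[-0.71, 0.702, 0.056], [-0.035, 0.045, -0.998], [-0.704, -0.71, -0.008]]
wrist_force: [0.3, 1.0, -3.4]
width: 60.2
 shift tool mm [74.8 75.3  0.9] rotvec [0.021 0.01  0.005] q [-0.65  1.03  0.66  1.41 -0.54  1.72 -1.36]
```

View pics/s6.png

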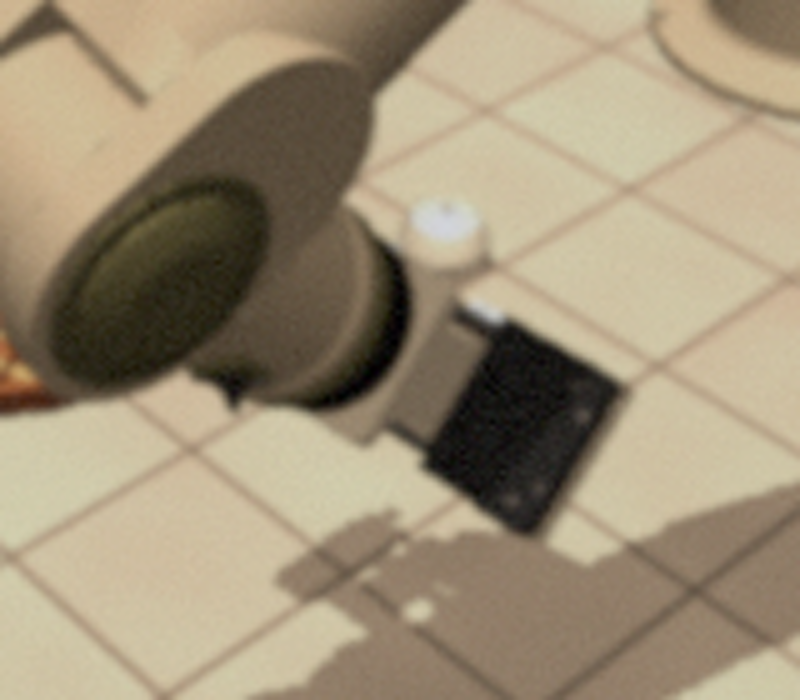

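```bash
python3 -m crank '[[0.4,0,0,0,0.021,0.01,0.005],[0.4,0.015,0.015,0,0,0,0],[0.4,0.015,0.015,0,0,0,0],[0.4,0.015,0.015,0,0,0,0],[0.4,0.015,0.015,0,0,0,0],[0.4,0.008,0.008,0,0,0,0],[0.4,0.004,0.004,0,0,0,0],[0.4,0,0,0,0,0,0],[0.4,0,0,0,0,0,0]]'
python3 - <<'E'
from h import *
need([587,211,31],tgt(np.pi+np.radians(2),np.pi/4,True))
E
```

```text
clock: 10.67
ee_pos: [588.3, 210.8, 40.3]
tool_rot: [[-0.705, 0.708, 0.032], [-0.023, 0.022, -0.999], [-0.709, -0.705, 0.001]]
wrist_force: [-0.2, -0.5, -2.4]
width: 60.0
 shift tool mm [ 7.5  5.7 -0.2] rotvec [-0.003 -0.002 -0.002] q [-0.64  1.14  0.63  1.42 -0.6   1.6  -1.35]
```

```bash
python3 -m crank '[[0.4,0.005,0.005,0,0,0,0],[0.4,0.001,0.001,0,0,0,0],[0.4,0,0,0,0,0,0],[0.4,0,0,0,0,0,0]]'; python3 -m crank '[[0.4,0.001,0.001,0,0,0,0],[0.4,0,0,0,0,0,0],[0.4,0,0,0,0,0,0]]'
python3 -c "
from h import *
crop('scene','s7.png',240,150,380,260,5)"
```

```text
clock: 11.0
ee_pos: [588.2, 211.2, 32.1]
tool_rot: [[-0.705, 0.709, 0.032], [-0.023, 0.022, -0.999], [-0.709, -0.705, 0.0]]
wrist_force: [0.2, -0.4, -3.5]
width: 60.0
clock: 11.25
ee_pos: [588.4, 211.0, 31.5]
tool_rot: [[-0.705, 0.709, 0.032], [-0.022, 0.022, -1.0], [-0.709, -0.705, 0.0]]
wrist_force: [1.6, -0.5, 5.6]
width: 59.9
```

View pics/s7.png

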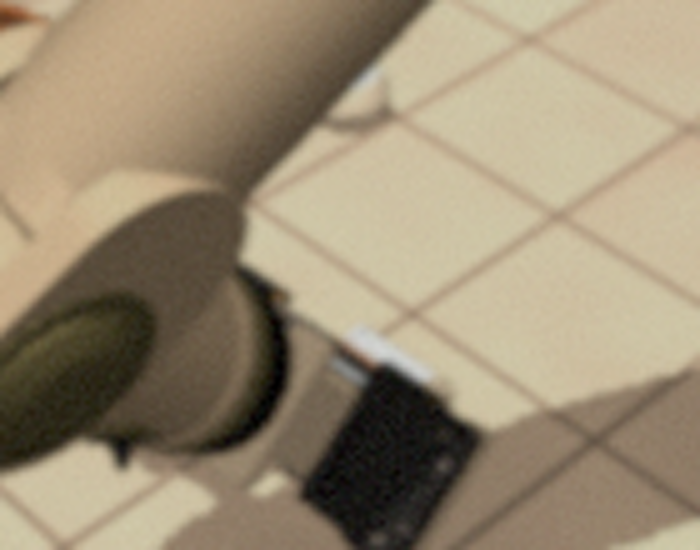

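```bash
python3 -m crank '[[0.8,0,0,0,0,0,0],[1,0,0,0,0,0,0],[1,0,0,0,0,0,0],[1,0,0,0,0,0,0],[1,0,0,0,0,0,0],[1,-0.025,0,0,0,0,0],[1,-0.04,0,0,0,0,0],[1,-0.04,0,0,0,0,0],[1,-0.04,0,0,0,0,0],[1,0,0,0,0,0,0]]'
python3 -c "
from h import *
need([588,211,180],tgt(np.pi+np.radians(2),0,True))
crop('scene','s8.png',240,150,380,260,5)"
```

```text
clock: 12.13
ee_pos: [697.4, 212.6, 137.4]
tool_rot: [[-0.693, 0.72, 0.031], [-0.023, 0.022, -1.0], [-0.72, -0.694, 0.001]]
wrist_force: [1.1, -0.4, 1.2]
width: 92.9
 shift tool mm [  45.2 -108.3   -1.8] rotvec [-0.004 -0.     0.767] q [-0.51  1.13  0.56  1.06 -0.52  1.86 -1.5 ]
```

View pics/s8.png

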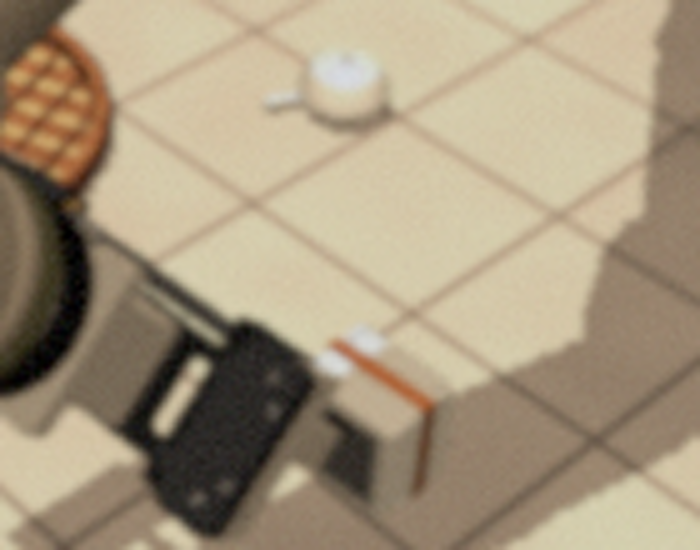

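```bash
python3 -m crank '[[1,0,0,0,0,0,0.11],[1,0,0,0,0,0,0.11],[1,0,0,0,0,0,0.11],[1,0,0,0,0,0,0.11],[1,0,0,0,0,0,0.11],[1,0,0,0,0,0,0.11],[1,0,0,0,0,0,0.107],[1,0,0,0,0,0,0]]'
python3 -c "
from h import *
need([590,211,150],tgt(np.pi+np.radians(2),0,True))
crop('top','t8.png',150,160,210,240,8)"
```

```text
clock: 12.85
ee_pos: [685.7, 214.5, 132.8]
tool_rot: [[-0.015, 0.999, 0.032], [-0.001, 0.032, -0.999], [-1.0, -0.015, 0.0]]
wrist_force: [-0.0, -0.5, -0.8]
width: 92.9
 shift tool mm [-15.7 -96.    0.5] rotvec [-0.003  0.     0.015] q [-0.76  0.8   0.66  1.71 -0.62  0.87 -1.37]
```

View pics/t8.png

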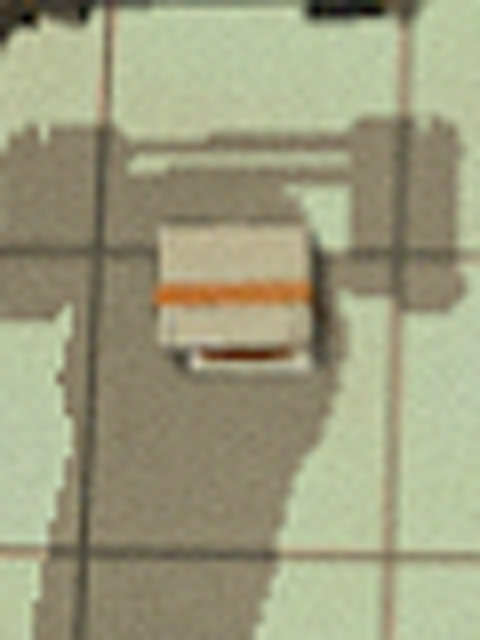

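```bash
python3 -m crank '[[1,-0.004,-0.024,0,0,0,0.015],[1,-0.004,-0.024,0,0,0,0],[1,-0.004,-0.024,0,0,0,0],[1,-0.004,-0.024,0,0,0,0],[1,0,0,0,0,0,0],[1,0,0,0,0,0,0]]'
python3 -c "
from h import *
P=at('top',178.7,195.2,60); print(P)
need([P[0],P[1],34],tgt(np.pi+np.radians(1),0,True))
"
```

```text
clock: 13.4
ee_pos: [594.0, 211.8, 149.4]
tool_rot: [[-0.004, 0.999, 0.032], [-0.001, 0.032, -0.999], [-1.0, -0.004, 0.0]]
wrist_force: [0.9, 0.9, 0.4]
width: 92.7
[589.38026122 211.76594753  60.        ]
 shift tool mm [ 1.154e+02 -4.200e+00 -1.000e-01] rotvec [0.015 0.    0.004] q [-0.86  0.68  0.68  1.92 -0.61  0.76 -1.36]
```

```bash
python3 -m crank '[[1,0.03,-0.002,0,0,0,0.004],[1,0.03,-0.002,0,0,0,0],[1,0.03,0,0,0,0,0],[1,0.025,0,0,0,0,0],[1,0,0,0,0,0,0],[1,0,0,0,0,0,0],[0.7,0,0,0,0,0,0],[0.6,0,0,0,0,0,0],[0.5,0,0,0,0,0,0],[0.4,0,0,0,0,0,0],[0.4,0,0,0,0,0,0],[0.4,0,0,0,0,0,0]]'
python3 -m crank '[[0.4,0,0,0,0,0,0],[0.4,0,0,0,0,0,0],[0.4,-0.015,0,0,0,0,0],[0.4,-0.025,0,0,0,0,0],[0.4,0,0,0,0,0,0],[0.4,0,0,0,0,0,0]]'
python3 -c "
from h import *
need([590,211,75],tgt(np.pi+np.radians(2),0,False))
"
```

```text
clock: 14.4
ee_pos: [590.9, 211.4, 35.3]
tool_rot: [[0.004, 0.999, 0.032], [0.0, 0.032, -0.999], [-1.0, 0.004, 0.0]]
wrist_force: [-0.8, 0.7, 6.7]
width: 59.8
clock: 14.9
ee_pos: [590.9, 211.5, 75.2]
tool_rot: [[0.005, 0.999, 0.032], [0.0, 0.032, -0.999], [-1.0, 0.005, -0.0]]
wrist_force: [-0.1, 0.5, -4.0]
width: 59.5
 shift tool mm [ 0.2 -0.9  0.5] rotvec [ 3.139 -0.007  0.   ] q [-0.8   0.76  0.58  1.97 -0.71  0.61 -1.28]
```

```bash
python3 -m crank '[[0.4,0,0,0,-0.12,0,0],[0.4,0,0,0,-0.12,0,0],[0.4,0,0,0,-0.12,0,0],[0.4,0,0,0,-0.12,0,0],[0.4,0,0,0,-0.12,0,0],[0.4,0,0,0,-0.12,0,0],[0.4,0,0,0,-0.12,0,0],[0.4,0,0,0,-0.12,0,0],[0.4,0,0,0,-0.12,0,0],[0.4,0,0,0,-0.12,0,0],[0.4,0,0,0,-0.12,0,0],[0.4,0,0,0,-0.12,0,0]]'
python3 -m crank '[[0.4,0,0,0,-0.12,0,0],[0.4,0,0,0,-0.12,0,0],[0.4,0,0,0,-0.12,0,0],[0.4,0,0,0,-0.12,0,0],[0.4,0,0,0,-0.12,0,0],[0.4,0,0,0,-0.12,0,0],[0.4,0,0,0,-0.12,0,0],[0.4,0,0,0,-0.12,0,0],[0.4,0,0,0,-0.12,0,0],[0.4,0,0,0,-0.12,0,0],[0.4,0,0,0,-0.12,0,0],[0.4,0,0,0,-0.12,0,0]]'
python3 -m crank '[[0.4,0,0,0,-0.12,0,0],[0.4,0,0,0,-0.12,0,0],[0.4,0,0,0,0,0,0],[0.4,0,0,0,0,0,0]]'
python3 -c "
from h import *
need([588,211,35.5],tgt(np.pi+np.radians(2),0,False))
"
```

```text
clock: 15.9
ee_pos: [589.7, 211.3, 73.2]
tool_rot: [[0.001, 0.093, 0.996], [-0.001, 0.996, -0.093], [-1.0, -0.0, 0.001]]
wrist_force: [-0.0, -0.6, -4.1]
width: 59.8
clock: 16.9
ee_pos: [589.6, 211.2, 73.3]
tool_rot: [[0.001, -0.975, 0.222], [0.0, 0.222, 0.975], [-1.0, -0.001, 0.0]]
wrist_force: [-0.1, 0.1, -4.3]
width: 59.8
clock: 17.23
ee_pos: [589.9, 210.9, 73.5]
tool_rot: [[0.001, -1.0, -0.006], [0.0, -0.006, 1.0], [-1.0, -0.001, 0.0]]
wrist_force: [1.0, -0.3, -3.0]
width: 59.3
 shift tool mm [38.   1.9  0.1] rotvec [-0.029  0.     0.001] q [-0.26  0.69 -0.26  1.94  0.32  0.55  0.83]
```

```bash
python3 -m crank '[[0.4,0.02,0,0,0,0,0],[0.4,0.012,0,0,0,0,0],[0.4,0.004,0,0,0,0,0],[0.4,0,0,0,0,0,0],[0.4,0.001,0,0,0,0,0],[0.4,0.001,0,0,0,0,0],[0.4,0,0,0,0,0,0]]'
python3 -m crank '[[0.8,0,0,0,0,0,0],[1,0,0,0,0,0,0],[1,0,0,0,0,0,0],[1,0,0,0,0,0,0],[1,-0.015,0,0,0,0,0],[1,-0.03,0,0,0,0,0],[1,-0.03,0,0,0,0,0],[1,-0.03,0,0,0,0,0],[1,-0.02,0,0,0,0,0],[1,0,0,0,0,0,0]]'
python3 -m crank '[[1,0,0,0,0,0,0.113],[1,0,0,0,0,0,0.112],[1,0,0,0,0,0,0.112],[1,0,0,0,0,0,0.112],[1,0,0,0,0,0,0.112],[1,0,0,0,0,0,0.112],[1,0,0,0,0,0,0.112],[1,-0.02,0.02,0,0,0,0],[1,0,0,0,0,0,0]]'
python3 -c "
from h import *
need([588,211,32],tgt(np.pi+np.radians(1),np.pi/4,False))
crop('top','t9.png',150,160,210,240,8)
crop('scene','s9.png',220,140,380,260,5)
"
```

```text
clock: 17.82
ee_pos: [590.9, 211.3, 37.0]
tool_rot: [[0.004, -1.0, -0.01], [-0.0, -0.01, 1.0], [-1.0, -0.004, -0.0]]
wrist_force: [-1.0, 0.4, -3.8]
width: 59.5
clock: 18.65
ee_pos: [592.2, 212.1, 166.3]
tool_rot: [[0.009, -1.0, -0.01], [0.002, -0.01, 1.0], [-1.0, -0.009, 0.002]]
wrist_force: [1.1, 0.7, 0.4]
width: 92.7
clock: 19.4
ee_pos: [590.7, 211.2, 187.3]
tool_rot: [[-0.708, -0.706, -0.009], [-0.007, -0.006, 1.0], [-0.706, 0.708, -0.001]]
wrist_force: [0.0, 0.9, 1.6]
width: 92.7
 shift tool mm [ 111.6 -108.1   -0. ] rotvec [-0.007  0.006 -0.002] q [-0.12  0.92 -0.41  1.34 -0.02  1.65  1.09]
```

View pics/t9.png

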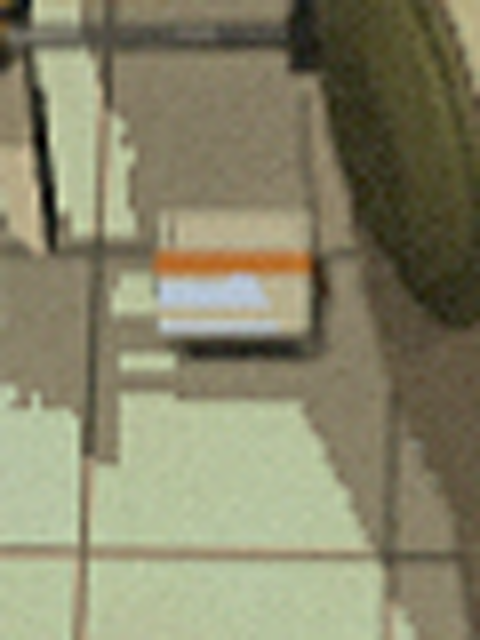

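View pics/s9.png

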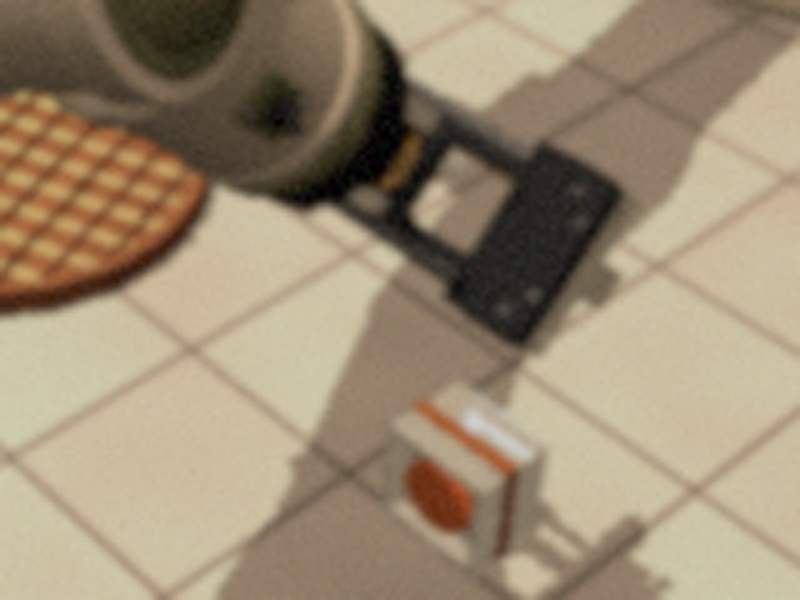

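```bash

python3 -c "
from h import *
P=at('top',178.9,193.3,60);print(P)
need([P[0],P[1],32],tgt(np.pi,np.pi/4,False))
"
```

```text
[595.36527006 211.4013259   60.        ]
 shift tool mm [ 108.9 -114.4   -0.5] rotvec [ 0.007 -0.007  0.006] q [-0.12  0.91 -0.41  1.34 -0.02  1.65  1.09]
```

```bash
python3 -m crank '[[1,0.022,-0.0226,0,0,0,0],[1,0.022,-0.0226,0,0,0,0],[1,0.022,-0.0226,0,0,0,0],[1,0.022,-0.0226,0,0,0,0],[1,0.011,-0.0113,0,0,0,0],[1,0.009,-0.0093,0,0,0,0],[1,0,0,0,0,0,0],[1,0,0,0,0,0,0]]'
python3 -c "
from h import *
need([593.5,211.4,32],tgt(np.pi,np.pi/4,False))
crop('scene','s10.png',240,180,360,270,6)
"
```

```text
clock: 20.17
ee_pos: [593.2, 211.5, 36.2]
tool_rot: [[-0.704, -0.71, -0.01], [-0.007, -0.007, 1.0], [-0.71, 0.704, -0.0]]
wrist_force: [-1.0, 0.4, 1.2]
width: 92.9
 shift tool mm [ 2.8 -3.2 -0.1] rotvec [ 0.007 -0.007  0.005] q [-0.13  1.08 -0.38  1.37  0.04  1.46  1.12]
```

View pics/s10.png

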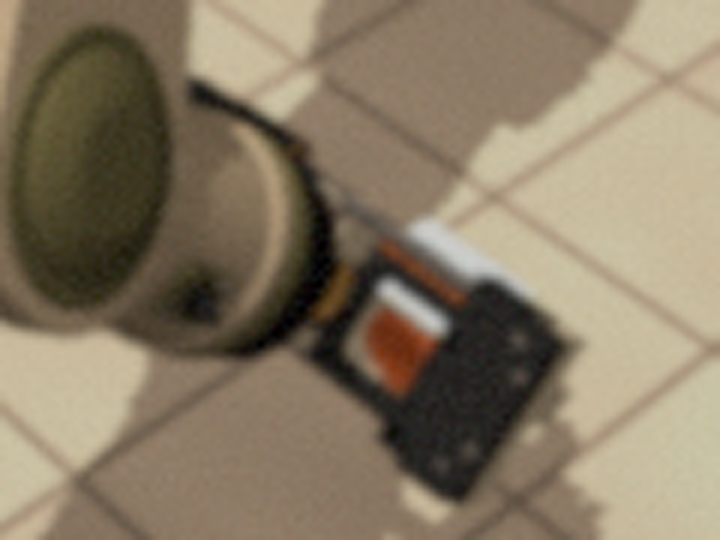

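```bash
python3 -m crank '[[1,0.0028,-0.003,0,0,0,0],[1,0,0,0,0,0,0],[0.7,0,0,0,0,0,0],[0.7,0,0,0,0,0,0],[0.6,0,0,0,0,0,0],[0.5,0,0,0,0,0,0],[0.4,0,0,0,0,0,0],[0.4,0,0,0,0,0,0],[0.4,0,0,0,0,0,0]]' 30
python3 -m crank '[[0.4,-0.01,0.01,0,0,0,0],[0.4,-0.021,0.021,0,0,0,0],[0.4,-0.021,0.021,0,0,0,0],[0.4,-0.021,0.021,0,0,0,0],[0.4,-0.021,0.021,0,0,0,0],[0.4,0,0,0,0,0,0],[0.4,0,0,0,0,0,0]]'
python3 -c "
from h import *
need([593.5,211.4,160],tgt(np.pi,np.pi/4,False))
crop('scene','s11.png',220,120,380,260,5)
"
```

```text
clock: 20.97
ee_pos: [593.1, 211.2, 31.0]
tool_rot: [[-0.705, -0.71, -0.01], [-0.007, -0.007, 1.0], [-0.71, 0.705, -0.0]]
wrist_force: [0.5, -0.1, 0.3]
width: 59.6
clock: 21.55
ee_pos: [593.3, 211.5, 165.9]
tool_rot: [[-0.702, -0.712, -0.01], [-0.007, -0.007, 1.0], [-0.712, 0.702, 0.0]]
wrist_force: [-0.3, -0.2, -3.9]
width: 60.1
 shift tool mm [ 4.1 -4.2 -0.1] rotvec [ 0.007 -0.007  0.008] q [-0.12  0.94 -0.4   1.35 -0.01  1.62  1.09]
```

View pics/s11.png

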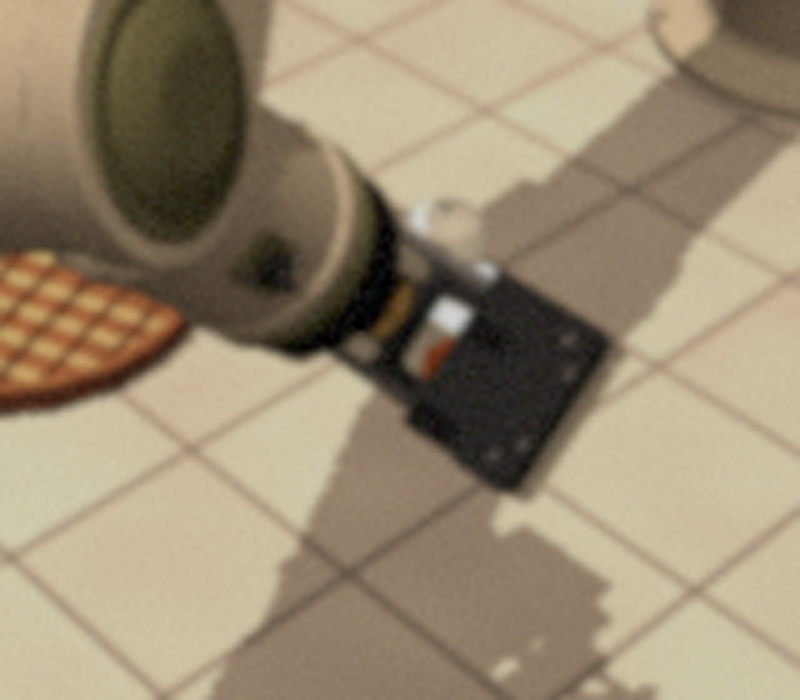

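Held. Roll 180° about tool x.

```bash
python3 -m crank '[[0.4,0,0,0,0.12,0,0],[0.4,0,0,0,0.12,0,0],[0.4,0,0,0,0.12,0,0],[0.4,0,0,0,0.12,0,0],[0.4,0,0,0,0.12,0,0],[0.4,0,0,0,0.12,0,0],[0.4,0,0,0,0.12,0,0],[0.4,0,0,0,0.12,0,0],[0.4,0,0,0,0.12,0,0],[0.4,0,0,0,0.12,0,0],[0.4,0,0,0,0.12,0,0],[0.4,0,0,0,0.12,0,0]]'
python3 -m crank '[[0.4,0,0,0,0.12,0,0],[0.4,0,0,0,0.12,0,0],[0.4,0,0,0,0.12,0,0],[0.4,0,0,0,0.12,0,0],[0.4,0,0,0,0.12,0,0],[0.4,0,0,0,0.12,0,0],[0.4,0,0,0,0.12,0,0],[0.4,0,0,0,0.12,0,0],[0.4,0,0,0,0.12,0,0],[0.4,0,0,0,0.12,0,0],[0.4,0,0,0,0.12,0,0],[0.4,0,0,0,0.12,0,0]]'
python3 -m crank '[[0.4,0,0,0,0.12,0,0],[0.4,0,0,0,0.12,0,0],[0.4,0,0,0,0,0,0],[0.4,0,0,0,0,0,0]]'
python3 - <<'E'
from h import *
need([602,-150,165],tgt(np.pi,np.pi/4,True))
crop("scene","s12.png",220,120,380,260,5)
E
```

```text
clock: 22.6
ee_pos: [591.8, 210.9, 161.9]
tool_rot: [[-0.706, -0.098, 0.701], [-0.008, 0.991, 0.13], [-0.708, 0.086, -0.701]]
wrist_force: [0.3, -0.1, -3.9]
width: 60.1
clock: 23.6
ee_pos: [591.8, 211.1, 161.9]
tool_rot: [[-0.706, 0.682, 0.188], [-0.008, 0.258, -0.966], [-0.708, -0.684, -0.177]]
wrist_force: [-0.2, 0.2, -2.8]
width: 60.0
clock: 23.93
ee_pos: [591.9, 211.4, 162.2]
tool_rot: [[-0.706, 0.708, 0.028], [-0.009, 0.031, -0.999], [-0.708, -0.706, -0.016]]
wrist_force: [1.3, 0.3, -4.4]
width: 60.0
 shift tool mm [ -5.9  -6.  361.4] rotvec [ 0.031  0.009 -0.001] q [-0.6   0.99  0.58  1.39 -0.5   1.72 -1.44]
```

View pics/s12.png

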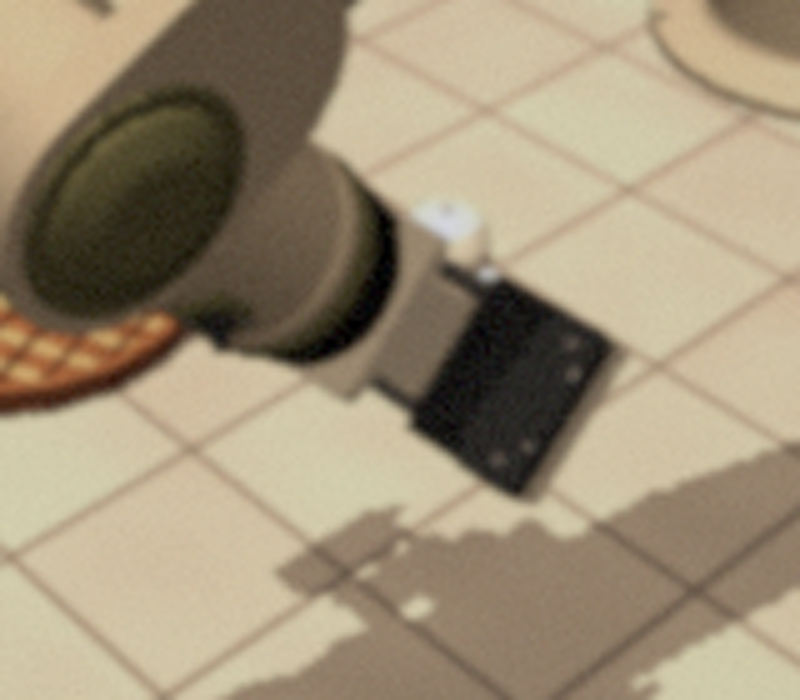

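```bash
python3 -m crank '[[0.4,0,0,0,0.031,0.009,0],[0.4,0,0,0.036,0,0,0],[0.4,0,0,0.036,0,0,0],[0.4,0,0,0.036,0,0,0],[0.4,0,0,0.036,0,0,0],[0.4,0,0,0.036,0,0,0],[0.4,0,0,0.036,0,0,0],[0.4,0,0,0.036,0,0,0],[0.4,0,0,0.036,0,0,0],[0.4,0,0,0.036,0,0,0],[0.4,0,0,0.036,0,0,0],[0.4,0,0,0,0,0,0]]'
python3 - <<'E'
from h import *
need([602,-150,100],tgt(np.pi,np.pi/4,True))
crop("scene","s13.png",120,60,320,240,4)
E
```

```text
clock: 24.98
ee_pos: [589.3, -157.9, 165.2]
tool_rot: [[-0.705, 0.709, -0.012], [0.004, -0.013, -1.0], [-0.71, -0.705, 0.006]]
wrist_force: [-2.1, -1.2, -2.8]
width: 60.1
 shift tool mm [37.3 54.8 -8.5] rotvec [-0.013 -0.004 -0.003] q [-0.2   0.99  0.66  1.44 -0.25  1.62 -1.07]
```

View pics/s13.png

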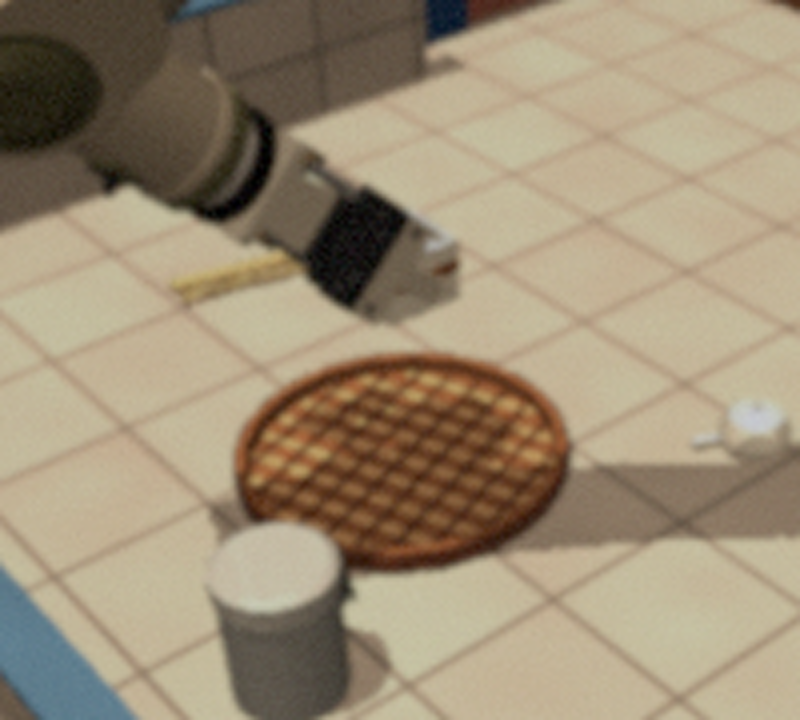

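```bash
python3 -m crank '[[0.4,0.012,0.018,-0.0028,-0.013,-0.004,-0.003],[0.4,0.012,0.018,-0.0028,0,0,0],[0.4,0.012,0.018,-0.0028,0,0,0],[0.4,0.015,0.015,0,0,0,0],[0.4,0.015,0.015,0,0,0,0],[0.4,0.01,0.01,0,0,0,0],[0.4,0,0,0,0,0,0],[0.4,0,0,0,0,0,0]]'
python3 - <<'E'
from h import *
need([602,-150,31],tgt(np.pi,np.pi/4,True))
crop("scene","s14.png",140,100,280,240,5)
E
```

```text
clock: 25.7
ee_pos: [603.7, -139.9, 43.5]
tool_rot: [[-0.708, 0.706, 0.009], [-0.002, 0.01, -1.0], [-0.706, -0.708, -0.005]]
wrist_force: [0.1, -0.1, -1.9]
width: 59.8
 shift tool mm [10.   7.6 10.1] rotvec [0.01  0.002 0.001] q [-0.2   1.13  0.61  1.42 -0.32  1.5  -1.08]
```

View pics/s14.png

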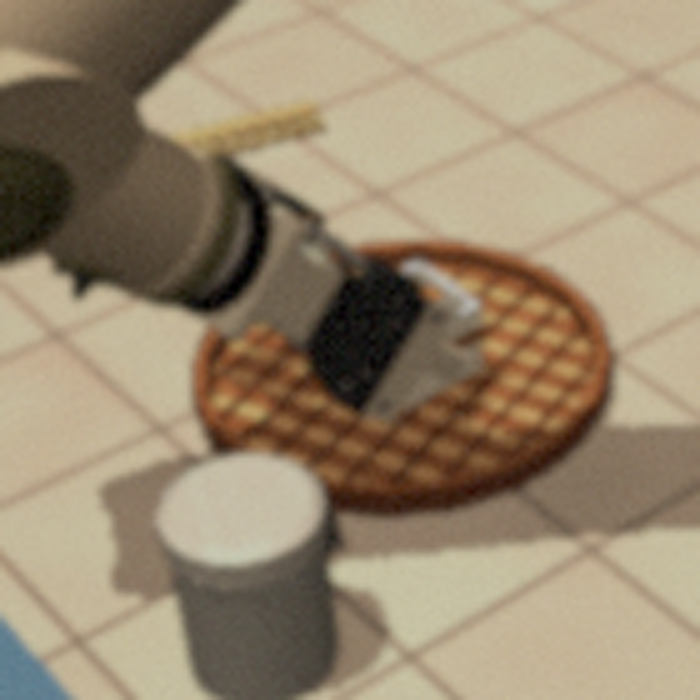

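```bash
python3 -m crank '[[0.4,0.004,0.004,0.006,0.01,0.002,0],[0.4,0.004,0.004,0.003,0,0,0],[0.4,0,0,0,0,0,0],[0.4,0,0,0,0,0,0]]'; python3 -m crank '[[0.4,0.001,0.001,0,0,0,0],[0.4,0,0,0,0,0,0],[0.4,0,0,0,0,0,0]]'; python3 -m crank '[[0.4,0.0007,0.0007,0,0,0,0],[0.4,0,0,0,0,0,0],[0.4,0,0,0,0,0,0]]'
```

```text
clock: 26.08
ee_pos: [604.1, -149.3, 32.7]
tool_rot: [[-0.707, 0.707, -0.0], [0.0, -0.0, -1.0], [-0.707, -0.707, 0.0]]
wrist_force: [0.3, 0.4, -3.1]
width: 59.9
clock: 26.33
ee_pos: [604.4, -148.6, 31.3]
tool_rot: [[-0.707, 0.707, 0.001], [-0.0, 0.001, -1.0], [-0.707, -0.707, -0.0]]
wrist_force: [0.1, 0.3, -3.6]
width: 59.9
clock: 26.58
ee_pos: [604.5, -148.6, 30.3]
tool_rot: [[-0.707, 0.708, 0.001], [-0.001, 0.0, -1.0], [-0.708, -0.707, 0.0]]
wrist_force: [0.6, 0.4, -2.5]
width: 59.8
```

```bash
python3 -m crank '[[0.4,0.0007,0.0007,0,0,0,0],[0.4,0,0,0,0,0,0],[0.4,0,0,0,0,0,0]]'; python3 -m crank '[[0.4,0.0005,0.0005,0,0,0,0],[0.4,0,0,0,0,0,0],[0.4,0,0,0,0,0,0]]'
```

```text
clock: 26.83
ee_pos: [604.5, -148.6, 30.2]
tool_rot: [[-0.707, 0.707, 0.001], [-0.0, 0.0, -1.0], [-0.707, -0.707, 0.0]]
wrist_force: [2.1, 1.9, 5.5]
width: 59.9
clock: 27.08
ee_pos: [604.5, -148.6, 30.2]
tool_rot: [[-0.707, 0.707, 0.0], [-0.0, 0.0, -1.0], [-0.707, -0.707, 0.0]]
wrist_force: [2.1, 3.0, 9.3]
width: 59.7
```

```bash
python3 -m crank '[[0.75,0,0,0,0,0,0],[0.9,0,0,0,0,0,0],[1,0,0,0,0,0,0],[1,0,0,0,0,0,0],[1,0,0,0,0,0,0],[1,-0.015,0,0,0,0,0],[1,-0.03,0,0,0,0,0],[1,-0.04,0,0,0,0,0],[1,-0.03,0,0,0,0,0],[1,0,0,0,0,0,0]]'
python3 - <<'E'
from h import *
need([602,-150,150],tgt(np.pi,0,True))
crop("scene","s15.png",140,100,280,240,5)
crop("top","t15.png",240,140,345,245,6)
E
```

```text
clock: 27.92
ee_pos: [689.9, -149.4, 113.9]
tool_rot: [[-0.702, 0.713, 0.003], [-0.003, 0.001, -1.0], [-0.713, -0.702, 0.002]]
wrist_force: [0.1, -0.3, -0.1]
width: 93.1
 shift tool mm [ 36.  -88.    0.4] rotvec [0.002 0.003 0.778] q [-0.15  1.14  0.63  1.14 -0.31  1.75 -1.13]
```

View pics/s15.png

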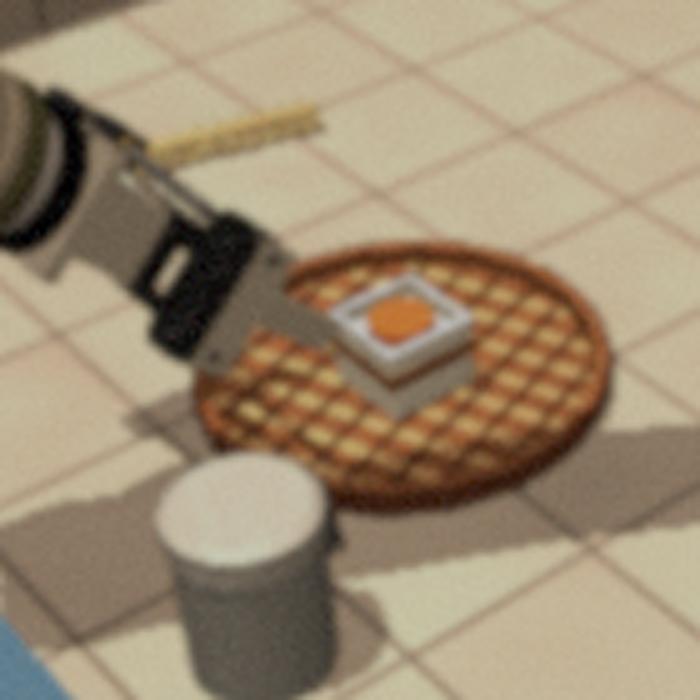

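View pics/t15.png

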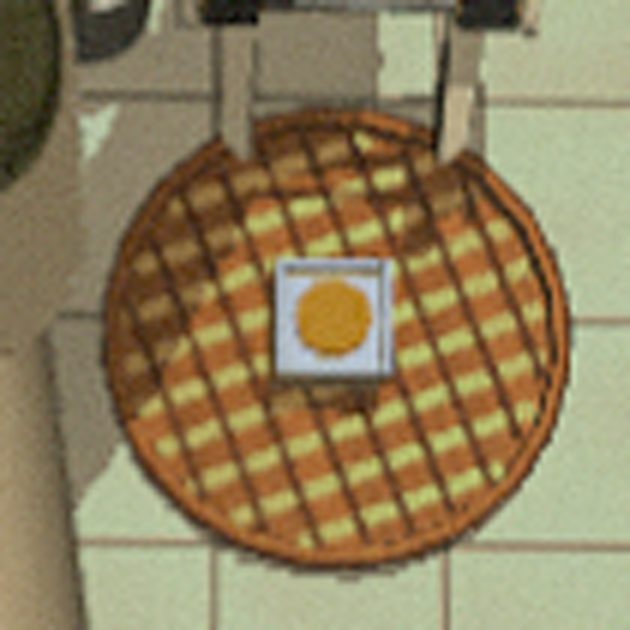

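```bash
python3 -m crank '[[0,-0.03,0,0,0,0,0],[0,-0.03,0,0,0,0,0.11],[0,0,0,0,0,0,0.112],[0,0,0,0,0,0,0.112],[0,0,0,0,0,0,0.112],[0,0,0,0,0,0,0.112],[0,0,0,0,0,0,0.112],[0,0,0,0,0,0,0.108],[0,0,0,0,0,0,0]]'
python3 - <<'E'
from h import *
A=at('top',(332+.5)/6-.5+240,(318+.5)/6-.5+140,52);B=at('scene',(403+.5)/5-.5+140,(320+.5)/5-.5+100,52);print(A,B)
M=(A+B)/2
need([M[0],M[1],120],tgt(np.pi,0,True))
E
```

```text
clock: 28.77
ee_pos: [722.9, -149.9, 152.3]
tool_rot: [[-0.005, 1.0, -0.004], [0.0, -0.004, -1.0], [-1.0, -0.005, -0.0]]
wrist_force: [-0.7, -1.7, -0.2]
width: 37.6
[ 603.92559345 -146.66915255   52.        ] [ 603.18811165 -144.28268574   52.        ]
 shift tool mm [  32.9 -119.2   -3.9] rotvec [-0.004 -0.     0.005] q [-0.21  0.77  0.59  1.65 -0.52  0.89 -0.98]
```

```bash
python3 -m crank '[[0,0.005,-0.03,-0.001,0,0,0.005],[0,0.005,-0.03,-0.001,0,0,0],[0,0.005,-0.03,-0.001,0,0,0],[0,0.005,-0.029,0,0,0,0],[0,0.01,0,0,0,0,0],[0,0,0,0,0,0,0],[0,0,0,0,0,0,0]]'
python3 - <<'E'
from h import *
need([603.8,-147,70],tgt(np.pi,0,True)); print(get_state()['width'],get_state()['ee_pos'])
crop("scene","s16.png",170,110,270,210,6)
E
```

```text
clock: 29.35
ee_pos: [609.1, -145.3, 121.9]
tool_rot: [[-0.004, 1.0, 0.001], [0.0, 0.001, -1.0], [-1.0, -0.004, -0.0]]
wrist_force: [0.1, -0.4, 0.1]
width: 0.5
 shift tool mm [51.9 -5.1  1.7] rotvec [ 0.001 -0.     0.004] q [-0.21  0.68  0.55  1.94 -0.56  0.67 -0.88]
0.47436038527378643 [ 609.1154705  -145.29362841  121.86311158]
```

View pics/s16.png

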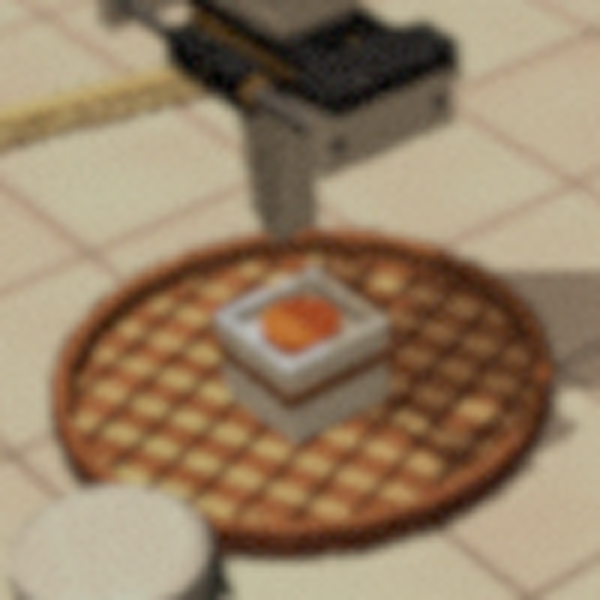

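```bash
python3 -m crank '[[0,0.02,-0.003,0.001,0,0,0.004],[0,0.02,-0.002,0.0007,0,0,0],[0,0.01,0,0,0,0,0],[0,0,0,0,0,0,0],[0,0,0,0,0,0,0]]'
python3 - <<'E'
from h import *
need([603.8,-147,60],tgt(np.pi,0,True)); print(get_state()['wrist_force'])
crop("scene","s17.png",180,120,260,190,8)
crop("top","t17.png",265,160,325,220,8)
E
```

```text
clock: 29.82
ee_pos: [604.5, -147.6, 72.5]
tool_rot: [[0.001, 1.0, 0.001], [-0.0, 0.001, -1.0], [-1.0, 0.001, 0.0]]
wrist_force: [0.1, 0.0, 0.8]
width: 0.3
 shift tool mm [12.5 -0.7 -0.6] rotvec [ 0.001  0.    -0.001] q [-0.16  0.74  0.48  1.98 -0.62  0.57 -0.82]
[0.13039822 0.01748144 0.81964678]
```

View pics/s17.png

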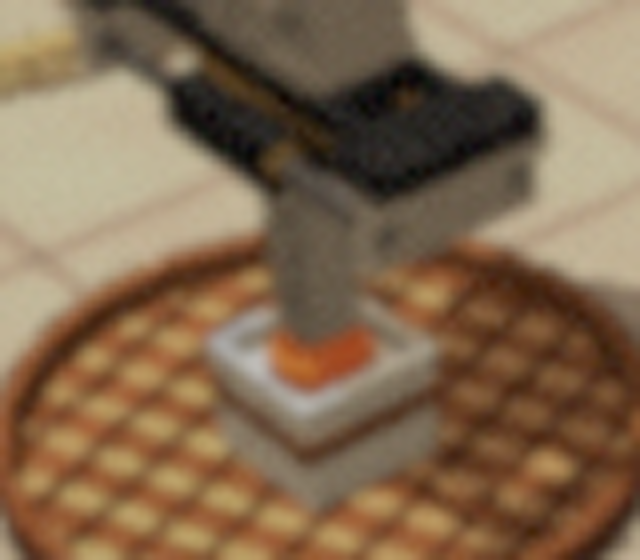

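```bash
python3 -m crank '[[0,0.003,-0.0003,-0.0003,0,0,0],[0,0.003,-0.0003,-0.0003,0,0,0],[0,0,0,0,0,0,0],[0,0,0,0,0,0,0]]'; python3 -m crank '[[0,0.002,0,0,0,0,0],[0,0,0,0,0,0,0],[0,0,0,0,0,0,0]]';  python3 -m crank '[[0,0.0015,0,0,0,0,0],[0,0,0,0,0,0,0],[0,0,0,0,0,0,0]]'
```

```text
clock: 30.25
ee_pos: [603.4, -146.7, 66.8]
tool_rot: [[0.002, 1.0, 0.001], [0.0, 0.001, -1.0], [-1.0, 0.002, -0.0]]
wrist_force: [0.0, 0.5, -1.3]
width: 0.3
clock: 30.5
ee_pos: [603.5, -146.8, 64.9]
tool_rot: [[0.002, 1.0, 0.0], [0.0, 0.0, -1.0], [-1.0, 0.002, -0.0]]
wrist_force: [-0.3, 0.2, 3.8]
width: 0.6
clock: 30.75
ee_pos: [603.5, -146.8, 63.3]
tool_rot: [[0.002, 1.0, 0.001], [-0.0, 0.001, -1.0], [-1.0, 0.002, 0.0]]
wrist_force: [0.0, 1.1, 4.1]
width: 0.1
```

```bash
python3 -m crank '[[0,0.0015,0,0,0,0,0],[0,0,0,0,0,0,0],[0,0,0,0,0,0,0]]'; python3 -m crank '[[0,0.001,0,0,0,0,0],[0,0,0,0,0,0,0],[0,0,0,0,0,0,0]]';  python3 -m crank '[[0,0.0007,0,0,0,0,0],[0,0,0,0,0,0,0],[0,0,0,0,0,0,0]]'
```

```text
clock: 31.0
ee_pos: [603.5, -146.8, 61.8]
tool_rot: [[0.002, 1.0, 0.001], [-0.0, 0.001, -1.0], [-1.0, 0.002, 0.0]]
wrist_force: [-0.7, 0.3, 4.9]
width: 0.6
clock: 31.25
ee_pos: [603.5, -146.8, 60.8]
tool_rot: [[0.002, 1.0, 0.001], [-0.0, 0.001, -1.0], [-1.0, 0.002, 0.0]]
wrist_force: [0.1, 1.0, 4.9]
width: 0.7
clock: 31.5
ee_pos: [603.5, -146.8, 60.4]
tool_rot: [[0.002, 1.0, 0.0], [0.0, 0.0, -1.0], [-1.0, 0.002, -0.0]]
wrist_force: [-0.2, 1.7, 7.7]
width: 0.5
```

```bash
python3 -m crank '[[0,0.0005,0,0,0,0,0],[0,0,0,0,0,0,0],[0,0,0,0,0,0,0]]'
```

```text
clock: 31.75
ee_pos: [603.5, -146.8, 60.3]
tool_rot: [[0.003, 1.0, 0.0], [0.0, 0.0, -1.0], [-1.0, 0.003, -0.0]]
wrist_force: [-1.3, 1.9, 13.4]
width: 0.8
```

Hard stop confirmed (13 N, no further motion). Release and retract.

```bash
python3 -m crank '[[0,0,0,0,0,0,0],[0,-0.005,0,0,0,0,0],[0,-0.01,0,0,0,0,0],[0,-0.03,0,0,0,0,0],[0,-0.04,0,0,0,0,0],[0,-0.04,0,0,0,0,0],[0,0,-0.03,0,0,0,0],[0,0,-0.03,0,0,0,0],[0,0,-0.03,0,0,0,0],[0,0,0,0,0,0,0],[0,0,0,0,0,0,0],[0,0,0,0,0,0,0]]'
python3 - <<'E'
from h import *
crop("scene","s18.png",0,0,512,384,1.5)
crop("scene","s19.png",180,120,260,190,8)
crop("top","t19.png",60,90,420,290,2)
E
```

```text
clock: 32.75
ee_pos: [513.9, -146.9, 184.7]
tool_rot: [[0.003, 1.0, 0.001], [-0.0, 0.001, -1.0], [-1.0, 0.003, 0.0]]
wrist_force: [0.6, -0.5, 0.5]
width: 0.2
```

View pics/s19.png

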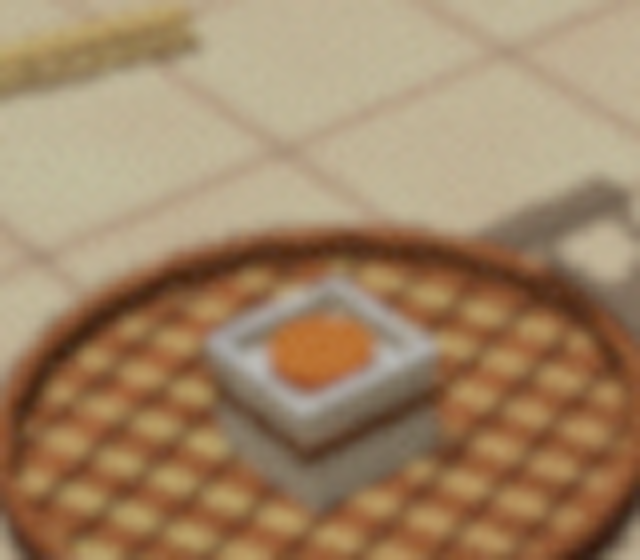

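View pics/t19.png

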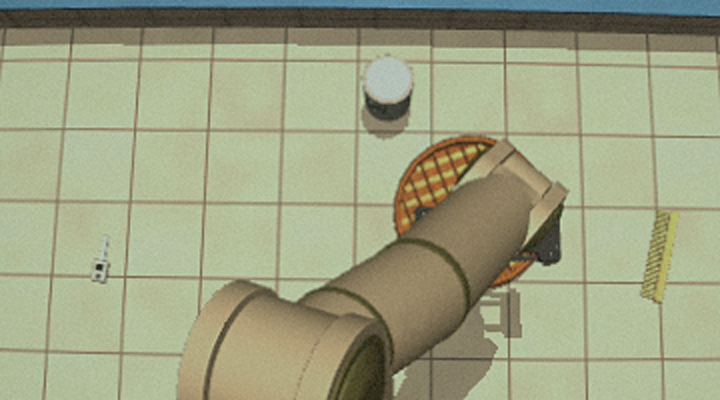

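View pics/s18.png

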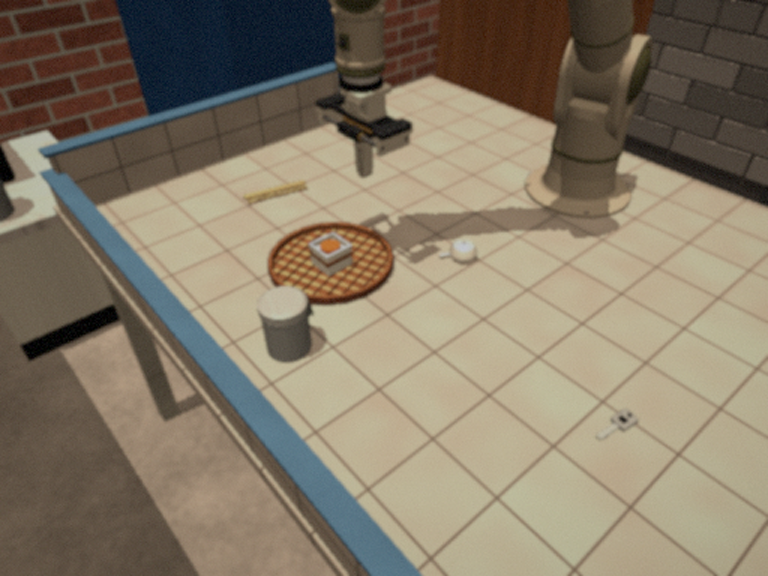

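```bash
python3 -c "
from workcell import *
s=get_state();print(s['wrist_force'],abs(s['joint_velocities']).max()); job_done()"
```

```text
[ 0.3755279  -0.40680989 -0.4924108 ] 0.0038553366098195985
the job is handed in; nothing more can be done
```

The push light now stands button-up in the tray. I let go of it first, then pressed the button fully down and released it. The job was handed in after about 33 s of robot time.

- **Turning over:** A single 180° turn was not possible near the table. I rolled the light onto its side, gripped it again and turned it to face the other way. I then rolled it upright and set it down close to the tray centre.
- **Press:** The button met its hard stop after about 6 mm of travel, and the peak wrist force I read was about 13 N. The tool then drew back, and the button looks sprung out in the last close-up.
- **Last checks:** The final pictures show the light flat in the tray. In them the key, bell, canister and comb look to be where they started, judged by eye rather than measured. The wrist force was about zero and the arm was still.

In the final top view the arm hid the light and the bell, so those two were confirmed only from the scene camera. No check failed. The two cameras gave button positions 2.5 mm apart, within the calibration error. I had no direct reading of the button travel.

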